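# Swing a forked frame strip round its post into the framing jig

## Task

Slide the loose dark wooden strip, at the slant it lies in, along the jig board until its forked end is hooked on the steel post; only then, keeping it lightly pressed against the post all the way, swing it round the post until it clicks past the red spring roller and lies flush against the aluminium stop block. Keep the strip flat on the board, push gently (never more than 15 N on the post or 20 N on the stop block), let go of it, and leave the glass vial and the frosted pot where they stand.

Things in the scene. Friction and masses are not known exactly. Their poses are not given: they have to be found in the camera images.
- board: Plywood jig board, 280 (its x) x 400 (its y) x 12 mm thick, fixed to the table; origin at the centre of its underside. Its x points away from the robot, its y to the left (turned up to 0.2 rad).
- rail_bed: Groove along y in the board's top, holding a flush steel rail that carries the post (left end) and the roller catch. Post: upright, 10 mm diameter, 36 mm high. Origin: post axis at mid setting, at the board's top, board x 60, y 140 mm; axes as the board's. The rail is locked up to 18 mm either way along y; this setting differs each time and is not measured: feel (or see) where the post is.
- stop_block: Aluminium stop block, 28 (x) x 36 (y) x 20 mm high, fixed on the board; its flat near face stops the strip's far side towards its round end. Origin: middle of the lower edge of that face, at the board's top; axes as the board's. The face lies 15 mm (half a strip width) beyond the rail_bed origin in board x, and 205 mm from it along -y.
- catch (a joint): Red upright roller, 20 mm diameter, 3 to 21 mm above the board, on the rail: its axis is 12 mm nearer in board x than the post's and 250 mm from it along -y. Value: how far it is pushed away from the post, 0 (rest) to 0.010 m; spring 3 N at 0, plus 0.5 N per mm. The strip's round end pushes it to 0.005 in passing (about 3 to 8 N across the strip); strip home, it presses on its shoulder at 0.002.
- strip: Loose dark wooden strip, two pale inlay lines, 249.5 long (with prongs) x 30 wide x 24 mm high, about 0.12 kg, flat on the board. Origin: middle of its underside, 120 mm from notch bottom and from round end. x runs from fork to round end, z up. Starts 0.5 to 0.7 rad out of line, round end towards the robot, fork 20 to 95 mm short of the post. Home, its x points along the board's -y.
- strip_mid (a point): Centre of the strip, half-way up (12 mm); axes as the strip's. Free to grip across its 30 mm width anywhere between the fork and 20 mm beyond the middle.
- strip_fork (a point): Middle of the notch between the two prongs, 125 mm from the strip's centre, half-way up. The notch is 12 mm wide, 9.5 mm deep, open at the end; with the post at its bottom this point is on the post's axis. The prongs end in round tips of 4.5 mm radius, centred 10.5 mm to either side of this point.
- strip_end (a point): Tip of the strip's half-round plain end (15 mm radius), 120 mm from its centre, half-way up.
- vial_mid (a point): Small clear glass vial standing on the table left of the board, 24 mm diameter, 44 mm high; its centre. A bystander.
- pot_mid (a point): Frosted white screw pot standing on the table right of the board, 50 mm diameter, 38 mm high; its centre. A bystander.

How it is judged:
By the outcome, as a careful person would: the job done as asked, in the order asked, and still so for the second after the job is handed in, with the robot touching nothing.
It also fails if it takes over 61 s, if anything falls off the work surface, if the arm or the gripper's body presses on something with over 40 N, if the wrist force passes 120 N, or if a joint passes its speed limit or range.

## Robot

A 6-joint arm with a two-finger parallel gripper is mounted at the origin on a cart in front of the work surface, level with it; the furniture and walls round the work are solid. World frame = base frame: x ahead of the robot, y to its left, z up, the work surface at z = 0. Lengths are in m, angles in rad, forces in N, time in s.
With the tool pointing down it reaches from about 0.225 to 0.725 m from the base axis. Payload 3.1 kg.
Tool frame: the origin (TCP) lies on the centre line of the jaws, within the pads' length; the fingertips stand 25 mm ahead of it and the grasp point (between the pads) lies 6 mm ahead of it (nose_length is the distance from the TCP to the fingertips, in m); z points along the fingers, y is the direction in which the jaws open and shut (so a half turn about z gives the same grasp; the last joint's range is limited). The gripper opens to 85 mm and grips with 20 to 120 N. Pads are 22 mm wide; open, the fingers measure 114 mm over their backs; the gripper's body (76 mm by 85 mm) begins 54 mm behind the grasp point. The pads swing forward as they close: fully open they stand 13 mm farther back than shut.
Start: joints at [-1.444, 0.048, 0.099, 1.622, 0, 1.443], TCP at [0.132, -0.508, 0.256] pointing down, gripper open.
Joint ranges: [-2.91, 2.91], [-0.99, 1.94], [-1.21, 1.42], [-2.12, 2.29], [-1.49, 1.47], [-3.14, 3.14]. Speed limits (rad/s): [2.79, 2.79, 3.14, 3.14, 3.14, 3.14].

## Interface

Orientations are given as a unit quaternion [w, x, y, z].
In Python, from bench import observe, camera, close_job, nose_length gives the robot as it stands.
- The arm moves only by the shell command python3 -m inch 'ROWS' [FORCE]. ROWS is JSON, a list of rows, each a list of 3 entries, a list of its own where there are three numbers: the turn, a rotation vector about the tool's x, y, z in degrees, then the shift along the tool's x, y, z in mm, then the opening, from 0 (shut) to 1 (fully open). A call has 1 to 10 rows; each row shifts and turns the commanded pose from where the row before left it, along the tool's axes as they then stand; what a row does not reach is not made up. A row lasts 1/8 s, in which the tool goes at most 62.5 mm and 10.7 degrees, less where a joint would pass 70% of its speed; a pose out of reach is approached as far as the arm can. A call is refused whole if a number of a shift passes 62.5 or a number of a turn 10.7, either way. A call with a gripper value outside its range is refused whole. The fingers move at their own pace and stop on an object; FORCE is the grip in N (left out, the last holds). Time passes only in rows, so rows that do not move let the fingers close. It gives the time, the measured TCP pose, the force and the opening at its end, in the units of the state.
- observe(): the state, without advancing time (a new reading comes with each control period).
- camera(name): name is "scene" or "top" or "wrist"; returns a dict with "pixels" (480x640x3 uint8, blue, green, red), "range_z" (480x640 float32, m along the optical axis (not along the pixel's ray), 0 where there is no reading), "fx", "fy", "cx", "cy" (pixels), "k1" (the pictures are not rectified: a ray, as slopes to the right and down, at radius r is drawn at 1 + k1 r^2 times it, then the intrinsics apply), "xyz" and "attitude" of the camera in the world. Camera axes: x right, y down, z forward; pixel columns grow to the right and rows downward; lengths in m; the calibration is good to about 2 mm. A picture is of the moment at which its call begins.
- close_job(): hands the job in, once; it reports no verdict.
The state is a dict: "clock": time; "joint_positions": joint angles; "qd": joint speeds; "effort": joint torques, N m; "tcp_pos": TCP position; "eef_rot": TCP orientation; "contact_force": force on the tool from outside, world axes, zero at the start; "torque": the same for the moment, N m; "grip_width": finger opening in m.
Only numpy, scipy, OpenCV 4.12 (cv2) and the standard library are available. Lean on these libraries where they do the work, as an engineer would, in place of code of your own. Each camera call takes 0.05 s, during which the arm holds its last target. There are 200 camera calls.

## Working session

There is one attempt and no reset: what is moved stays moved. The work goes in short steps, Python scripts to look and compute and a shell command to move; the robot and the scene stay as the last step left them, time stands still between calls to the robot, and variables do not carry over. Pictures are saved under pics/ and viewed, about 8 in all and at most 12, crops included, and the job is handed in when it is done.

```bash
ls; mkdir -p pics; cat > h.py <<'E'
import numpy as np, cv2
from scipy.spatial.transform import Rotation as R
from bench import observe, camera, nose_length
def rot(q): return R.from_quat([q[1],q[2],q[3],q[0]])
def cast(c,uv,z):
    uv=np.atleast_2d(np.array(uv,float)); d=(uv-[c['cx'],c['cy']])/[c['fx'],c['fy']]
    s=d.copy()
    for _ in range(20): s=d/(1+c['k1']*(s**2).sum(1,keepdims=True))
    r=rot(c['attitude']).apply(np.c_[s,np.ones(len(s))]); o=np.array(c['xyz'])
    return o+r*((z-o[2])/r[:,2])[:,None]
def proj(c,p):
    q=rot(c['attitude']).inv().apply(np.atleast_2d(p)-np.array(c['xyz'])); s=q[:,:2]/q[:,2:]
    s=s*(1+c['k1']*(s**2).sum(1,keepdims=True)); return s*[c['fx'],c['fy']]+[c['cx'],c['cy']]
E
python3 - <<'E'
from h import *
for n in ['top','scene']:
    c=camera(n); cv2.imwrite(f'pics/{n}0.png',c['pixels']); print(n,{k:v for k,v in c.items() if k not in('pixels','range_z')})
s=observe(); print(s, nose_length)
E
```

```text
pics
top {'fx': 611.8521428196622, 'fy': 611.8521428196622, 'cx': 326.74683265732045, 'cy': 236.06403825209588, 'k1': -0.10732589666254441, 'xyz': array([0.41137957, 0.01480185, 1.36308763]), 'attitude': array([ 0.0330063 , -0.6982178 ,  0.71461059, -0.02709607])}
scene {'fx': 458.91451641306475, 'fy': 458.91451641306475, 'cx': 315.783757619726, 'cy': 234.0526275022724, 'k1': -0.06909062398455112, 'xyz': array([-0.14457171,  0.57727011,  0.72319846]), 'attitude': array([ 0.17341746, -0.38750058,  0.81547326, -0.39341207])}
{'clock': 0.1, 'joint_positions': array([-1.44383931e+00,  4.86711441e-02,  9.77458727e-02,  1.62198849e+00,
        5.69542144e-06,  1.44298974e+00]), 'qd': array([ 0.00032477, -0.000203  ,  0.00259646, -0.00041982,  0.00099843,
       -0.00135293]), 'effort': array([ 3.11565360e-03, -3.39853442e+01,  3.20934999e+01,  1.58857531e-02,
       -4.87573220e-05,  8.94797942e-07]), 'tcp_pos': array([ 0.13223146, -0.50756185,  0.2552327 ]), 'eef_rot': array([-1.05871780e-03,  9.91897347e-01,  1.27037522e-01,  3.29743348e-06]), 'contact_force': array([ 0.88272739, -0.39964949,  0.05878293]), 'torque': array([0.01507888, 0.00316227, 0.05455451]), 'grip_width': 0.08539618155226694} 0.025
```

View pics/top0.png

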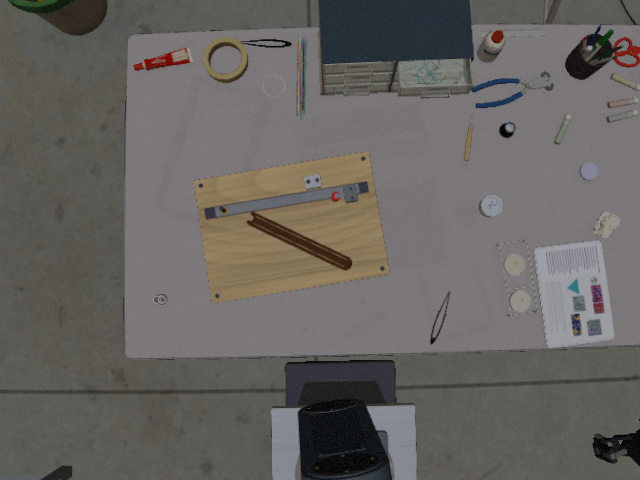

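View pics/scene0.png

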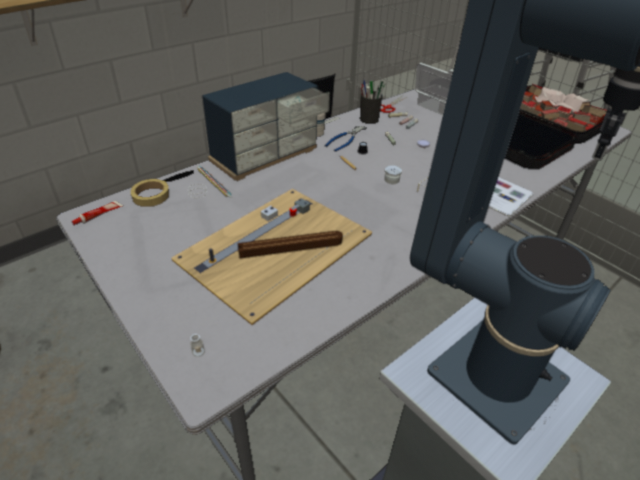

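Top view: the board has corners at about (195,181), (368,152), (389,274) and (213,302). The strip's fork is at about (250,217) and its round end at (350,264). The post is at (223,210), the roller at (335,196), the stop block at (313,182), the vial at (160,299) and the pot at (491,205). The scene view agrees with this.

```bash
cat > m.py <<'E'
from h import *
def board(c):
    im=c['pixels']; hsv=cv2.cvtColor(im,cv2.COLOR_BGR2HSV)
    m=cv2.inRange(hsv,(10,55,110),(30,200,255)); m=cv2.morphologyEx(m,cv2.MORPH_CLOSE,np.ones((25,25)))
    k=max(cv2.findContours(m,cv2.RETR_EXTERNAL,cv2.CHAIN_APPROX_NONE)[0],key=cv2.contourArea)
    p=cast(c,k[:,0,:],0.012)[:,:2]
    return cv2.minAreaRect((p*1000).astype(np.float32))
def strip(c,roi=None):
    im=c['pixels']; hsv=cv2.cvtColor(im,cv2.COLOR_BGR2HSV)
    m=cv2.inRange(hsv,(0,60,15),(25,255,125))
    if roi is not None:
        z=np.zeros_like(m); x0,y0,x1,y1=roi; z[y0:y1,x0:x1]=255; m&=z
    m=cv2.morphologyEx(m,cv2.MORPH_CLOSE,np.ones((5,5)))
    k=max(cv2.findContours(m,cv2.RETR_EXTERNAL,cv2.CHAIN_APPROX_NONE)[0],key=cv2.contourArea)
    p=cast(c,k[:,0,:],0.036)[:,:2]
    return cv2.minAreaRect((p*1000).astype(np.float32)),k,m
E
python3 - <<'E'
from m import *
c=camera('top'); b=board(c); print('board',b, cv2.boxPoints(b).round(1).tolist())
r,k,m=strip(c,(190,150,395,305)); print('strip',r,cv2.boxPoints(r).round(1).tolist())
for n,uv,z in [('fork',(250,217),.036),('end',(351,266),.036),('post',(222.5,208.5),.048),('roller',(335,196.5),.033),('vial',(160,299),.044),('pot',(491,205),.038),('stop',(313,182),.032)]: print(n,cast(c,uv,z)[0].round(4))
im=c['pixels'][140:310,185:400]; cv2.imwrite('pics/top_z.png',cv2.resize(im,None,fx=3.5,fy=3.5,interpolation=cv2.INTER_CUBIC))
E
```

```text
board ((549.926025390625, 105.2402114868164), (279.42730712890625, 399.005615234375), 8.07182788848877) [[383.6000061035156, 283.1000061035156], [439.6000061035156, -111.9000015258789], [716.2999877929688, -72.69999694824219], [660.2000122070312, 322.3999938964844]]
strip ((519.5733032226562, 124.7929916381836), (385.0409240722656, 85.53367614746094), 63.61065673828125) [[395.70001220703125, -28.700000762939453], [472.29998779296875, -66.69999694824219], [643.5, 278.20001220703125], [566.7999877929688, 316.29998779296875]]
fork [0.5705 0.1916 0.036 ]
end [ 0.4583 -0.0265  0.036 ]
post [0.5891 0.25   0.048 ]
roller [0.6116 0.0045 0.033 ]
vial [0.3954 0.3895 0.044 ]
pot [ 0.5844 -0.3375  0.038 ]
stop [0.6451 0.0522 0.032 ]
```

View pics/top_z.png

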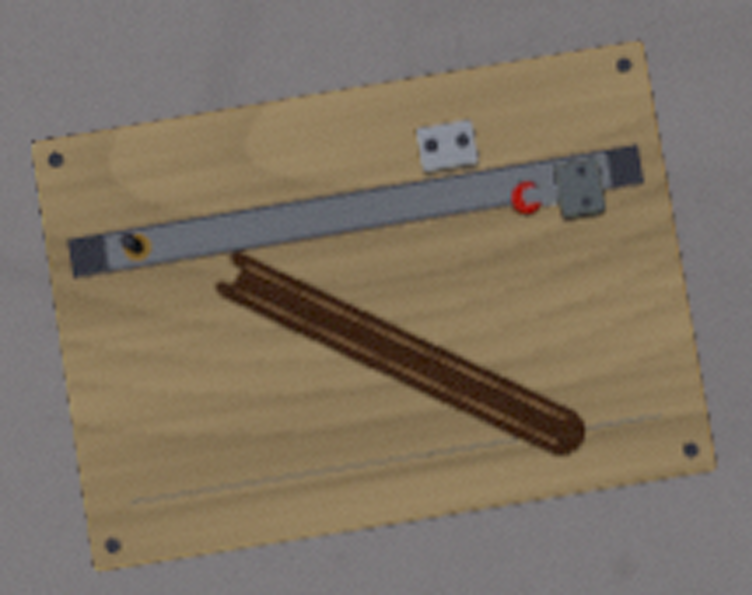

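```bash
python3 -m inch '[[[0,0,0],[39,-36,0],0.65],[[0,0,0],[39,-36,0],0.65],[[0,0,0],[39,-36,0],0.65],[[0,0,0],[39,-36,0],0.65],[[0,0,0],[39,-36,0],0.65],[[0,0,0],[39,-36,0],0.65],[[0,0,0],[39,-36,0],0.65],[[0,0,0],[39,-36,0],0.65],[[0,0,0],[39,-36,0],0.65],[[0,0,0],[39,-36,0],0.65]]' 25 && python3 -m inch '[[[0,0,0],[39,-36,0],0.65],[[0,0,0],[39,-36,0],0.65],[[0,0,0],[39,-36,0],0.65],[[0,0,-9.6],[0,0,10],0.65],[[0,0,-9.6],[0,0,10],0.65],[[0,0,-9.6],[0,0,10],0.65],[[0,0,-9.6],[0,0,10],0.65],[[0,0,-9.6],[0,0,0],0.65],[[0,0,0],[0,0,0],0.65]]'
python3 - <<'E'
from h import *
c=camera('wrist'); cv2.imwrite('pics/w1.png',c['pixels']); s=observe(); print(s['tcp_pos'],rot(s['eef_rot']).as_matrix().round(4),s['joint_positions'].round(3),s['clock'],s['grip_width'],s['contact_force'])
print({k:v for k,v in c.items() if k not in('pixels','range_z')})
E
```

```text
clock: 1.4
tcp_pos: [0.4196, -0.0597, 0.2561]
eef_rot: [0.0, 0.992, 0.127, 0.0]
contact_force: [0.2, -0.3, 0.1]
grip_width: 0.0556
clock: 2.52
tcp_pos: [0.5047, 0.0726, 0.2157]
eef_rot: [-0.0, 0.855, 0.519, -0.0]
contact_force: [0.5, -0.9, 0.2]
grip_width: 0.0551
[0.50481582 0.07262693 0.21599723] [[ 4.627e-01  8.865e-01 -6.000e-04]
 [ 8.865e-01 -4.627e-01 -0.000e+00]
 [-3.000e-04 -5.000e-04 -1.000e+00]] [ 0.011  0.004 -0.026  1.542 -0.     2.063] 2.575 0.05545624951192206 [-0.53947705  0.74335109 -0.56006642]
{'fx': 388.8319138429768, 'fy': 388.8319138429768, 'cx': 313.26017870686485, 'cy': 243.19744328651302, 'k1': -0.05735403039059782, 'xyz': array([0.54234104, 0.14057542, 0.33264928]), 'attitude': array([ 0.14723507,  0.9601953 , -0.23449622, -0.03685583])}
```

View pics/w1.png

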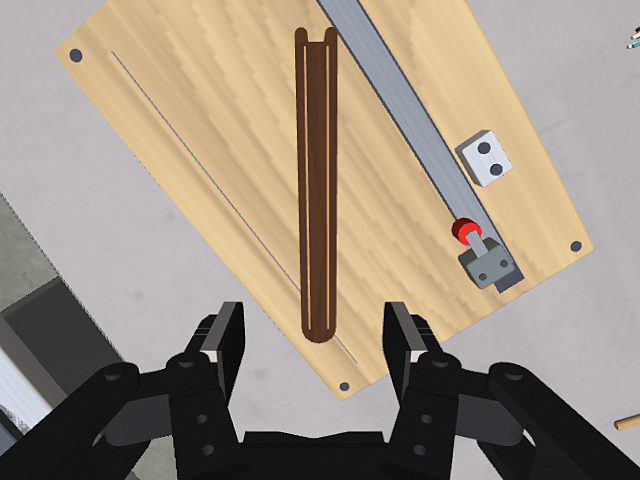

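The strip is nearly vertical in the wrist image. Its prong tips are at about (301,30) and (331,30), and its round end is at (318,342). The roller is at (466,230), the stop block at (484,158), and the post is out of view at the top.

```bash
cat >> m.py <<'E'
def axis(p):  # strip long-side fit from contour points (world mm): minAreaRect -> centre, dir, size
    r=cv2.minAreaRect(p.astype(np.float32)); b=cv2.boxPoints(r); e=[b[1]-b[0],b[2]-b[1]]
    l=max(e,key=np.linalg.norm); l/=np.linalg.norm(l)
    if l[1]>0: l=-l
    return np.array(r[0]),l,sorted(r[1])
def wstrip(c,roi,z=.036):
    hsv=cv2.cvtColor(c['pixels'],cv2.COLOR_BGR2HSV)
    m=cv2.inRange(hsv,(0,90,25),(22,255,130)); q=np.zeros_like(m); x0,y0,x1,y1=roi; q[y0:y1,x0:x1]=255
    m=cv2.morphologyEx(m&q,cv2.MORPH_OPEN,np.ones((3,3))); m=cv2.morphologyEx(m,cv2.MORPH_CLOSE,np.ones((7,7)))
    k=max(cv2.findContours(m,cv2.RETR_EXTERNAL,cv2.CHAIN_APPROX_NONE)[0],key=cv2.contourArea)[:,0]
    return axis(cast(c,k,z)[:,:2]*1000),k
def red(c,z=.033):
    hsv=cv2.cvtColor(c['pixels'],cv2.COLOR_BGR2HSV); m=cv2.inRange(hsv,(0,170,90),(6,255,255))|cv2.inRange(hsv,(174,170,90),(180,255,255))
    return m
E
python3 - <<'E'
from m import *
c=camera('wrist'); (ce,d,sz),k=wstrip(c,(270,15,370,360)); print('strip c',ce.round(1),'d',d.round(4),np.degrees(np.arctan2(d[1],d[0])).round(2),sz,'img',k.min(0),k.max(0))
tip=ce+d*max(sz)/2; print('tip',tip.round(1),'fork',(tip-245*d).round(1),'mid',(tip-120*d).round(1))
m=red(c); ys,xs=np.nonzero(m[180:280,420:520]); print('red bbox',xs.min()+420,xs.max()+420,ys.min()+180,ys.max()+180)
for n,uv,z in [('roller',(466.5,231),.033),('screwTL',(76,55),.012),('screwBR',(575,246),.012),('screwB',(344,386),.012),('stopA',(456,152),.032),('stopB',(475,187),.032),('railedge1',(319,0),.012)]: print(n,(cast(c,uv,z)[0]*1000).round(1))
t=camera('top')
for n,uv in [('TL',(185+55/3.5,140+159/3.5)),('TR',(185+624/3.5,140+65/3.5)),('BR',(185+691/3.5,140+450/3.5)),('BL',(185+113/3.5,140+545/3.5))]: print(n,(cast(t,uv,.012)[0]*1000).round(1))
E
```

```text
strip c [516.8  85.9] d [-0.4505 -0.8928] -116.77 [29.74319839477539, 246.9451446533203] img [294  28] [336 342]
tip [461.2 -24.4] fork [571.5 194.4] mid [515.2  82.8]
red bbox 451 480 219 244
roller [613.2   9.1  33. ]
screwTL [402.9 272.3  12. ]
screwBR [701.2 -58.7  12. ]
screwB [454.2 -93.8  12. ]
stopA [628.8  71.2  32. ]
stopB [632.3  39.2  32. ]
railedge1 [586.2 216.1  12. ]
TL [647.6 305.5  12. ]
TR [699.2 -61.2  12. ]
BR [451.8 -96.4  12. ]
BL [400.  269.8  12. ]
```

```bash
python3 -m inch '[[[0,0,-0.6],[4,4.5,40],0.65],[[0,0,0],[0,0,50],0.65],[[0,0,0],[0,0,50],0.65],[[0,0,0],[0,0,20],0.65],[[0,0,0],[0,0,10],0.65],[[0,0,0],[0,0,5.5],0.65],[[0,0,0],[0,0,0],0.65]]' && python3 -m inch '[[[0,0,0],[0,0,0],0.3],[[0,0,0],[0,0,0],0.3],[[0,0,0],[0,0,0],0.3],[[0,0,0],[0,0,0],0.3],[[0,0,0],[0,0,0],0.3]]' 30
python3 - <<'E'
from h import *
s=observe(); print(s['tcp_pos'],s['contact_force'],s['torque'],s['grip_width'])
c=camera('wrist'); cv2.imwrite('pics/w2.png',c['pixels'])
E
```

```text
clock: 3.55
tcp_pos: [0.5116, 0.0741, 0.0417]
eef_rot: [0.0, 0.852, 0.524, 0.001]
contact_force: [0.1, -0.4, -0.1]
grip_width: 0.0556
clock: 4.18
tcp_pos: [0.5119, 0.0742, 0.0422]
eef_rot: [0.001, 0.852, 0.524, 0.001]
contact_force: [0.4, -0.8, 5.3]
grip_width: 0.029
[0.51192134 0.07416768 0.04218787] [ 0.42947789 -0.78988907  5.26569213] [-0.00076124  0.10680761 -0.00380209] 0.02899684066213607
```

View pics/w2.png

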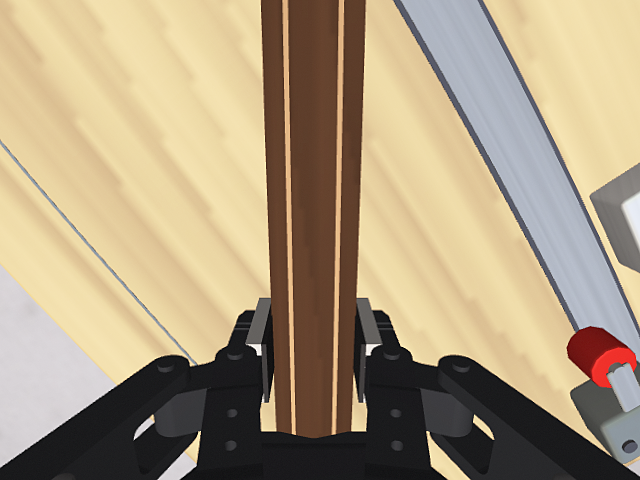

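```bash
python3 -m inch '[[[0,0,0],[0,0,-0.5],0.3],[[0,0,0],[0,0,0],0.3]]'
python3 - <<'E'
from m import *
t=camera('top'); s=camera('scene')
pt=np.array([[.590,.2545,.048]]); a=proj(t,pt-[[.0024,.0025,0]])[0].round().astype(int); b=proj(s,pt)[0].round().astype(int); print(a,b)
f=lambda c,p,w,h:cv2.resize(c['pixels'][p[1]-h:p[1]+h,p[0]-w:p[0]+w],None,fx=10,fy=10,interpolation=cv2.INTER_NEAREST)
cv2.imwrite('pics/post.png',np.hstack([f(t,a+[10,4],20,22),f(s,b+[10,3],20,22)]))
E
```

```text
clock: 4.47
tcp_pos: [0.5119, 0.0742, 0.0422]
eef_rot: [0.001, 0.852, 0.524, 0.001]
contact_force: [1.7, -0.0, 4.3]
grip_width: 0.029
[222 209] [210 249]
```

View pics/post.png

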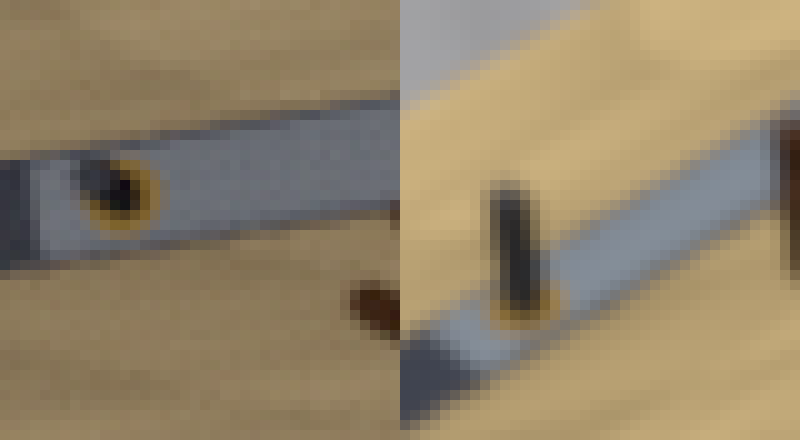

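Left crop (top camera): the gold ring's centre is at pixel (223.7,210.0) and the grey post top at about (221.2,208.2). Right crop (scene camera): the ring is at (212,260) and the post top at (210.2,248.7).

```bash
python3 - <<'E'
from m import *
t=camera('top'); s=camera('scene')
for n,c,uv,z in [('t ring',t,(223.7,210),.012),('t top',t,(221.2,208.2),.048),('s ring',s,(212,260),.012),('s top',s,(210.2,248.7),.048)]: print(n,(cast(c,uv,z)[0]*1000).round(1))
# roller & board screw in scene cam for cross reference to wrist frame
hsv=cv2.cvtColor(s['pixels'],cv2.COLOR_BGR2HSV)
print('exp screws scene',proj(s,np.array([[.4029,.2723,.012]])).round(1), 'post exp',proj(s,np.array([[.591,.2565,.012]])))
p=proj(s,np.array([[.4029,.2723,.012]]))[0].round().astype(int); g=cv2.cvtColor(s['pixels'],cv2.COLOR_BGR2GRAY)[p[1]-9:p[1]+10,p[0]-9:p[0]+10].astype(float); w=np.clip(110-g,0,None); yy,xx=np.mgrid[:19,:19]; q=np.array([(xx*w).sum(),(yy*w).sum()])/w.sum()+p-9; print('screw BL scene',q,(cast(s,q,.012)[0]*1000).round(1))
E
```

```text
t ring [590.5 253.7  12. ]
t top [589.9 252.8  48. ]
s ring [593.2 252.1  12. ]
s top [591.3 252.8  48. ]
exp screws scene [[250.8 314. ]] post exp [[210.7908795 261.3323708]]
screw BL scene [252.34146341 315.06829268] [398.5 271.4  12. ]
```

```bash
python3 -m inch '[[[0,0,0],[0,0,-1.2],0.3],[[0,0,0],[6,-2.5,0],0.3],[[0,0,0],[8,-2.5,0],0.3],[[0,0,0],[8,-2.5,0],0.3],[[0,0,0],[8,-2.5,0],0.3],[[0,0,0],[8,0,0],0.3],[[0,0,0],[6,0,0],0.3],[[0,0,0],[0,0,0],0.3],[[0,0,0],[0,0,0],0.3]]'
python3 - <<'E'
from m import *
s=observe(); tx=rot(s['eef_rot']).as_matrix(); print(s['tcp_pos'].round(4),tx[:2,0].round(4),s['contact_force'],s['torque'])
t=camera('top'); s=camera('scene'); np.savez('pics/a.npz',t=t['pixels'],s=s['pixels'])
f=lambda c,x,y,w,h:cv2.resize(c['pixels'][y:y+h,x:x+w],None,fx=10,fy=10,interpolation=cv2.INTER_CUBIC)
cv2.imwrite('pics/post2.png',np.hstack([f(t,212,191,38,40),f(s,200,230,40,40)]))
E
```

```text
clock: 5.8
tcp_pos: [0.5217, 0.1184, 0.0422]
eef_rot: [-0.001, 0.852, 0.524, 0.0]
contact_force: [0.1, 0.9, 0.2]
grip_width: 0.0293
[0.5217 0.1184 0.0422] [0.4505 0.8928] [0.08548914 0.85822736 0.24039447] [ 0.0959109  -0.05691563  0.03768066]
```

View pics/post2.png

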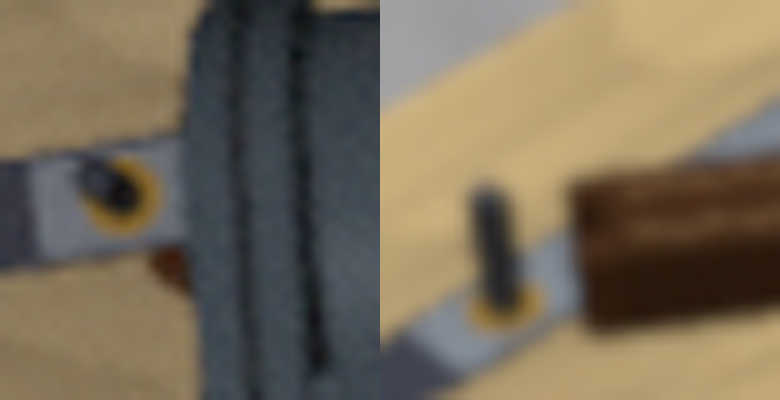

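Top crop: the arm hides the fork, and only the near prong's tip shows, at pixel (226.7,216.7). Scene crop: the fork lies just short of the post and is roughly in line with it.

```bash
python3 - <<'E'
from m import *
t=camera('top'); print('near prong left extreme',(cast(t,(226.7,216.2),.036)[0]*1000).round(1),'expected (570.3,244.9)')
E
python3 -m inch '[[[0,0,0],[4,0.5,0],0.3],[[0,0,0],[4,0.5,0],0.3],[[0,0,0],[2,0,0],0.3],[[0,0,0],[0,0,0],0.3]]'; python3 -m inch '[[[0,0,0],[2,0,0],0.3],[[0,0,0],[0,0,0],0.3]]';python3 -m inch '[[[0,0,0],[1.5,0,0],0.3],[[0,0,0],[0,0,0],0.3]]'
```

```text
near prong left extreme [573.5 243.   36. ] expected (570.3,244.9)
clock: 6.45
tcp_pos: [0.5271, 0.1266, 0.0423]
eef_rot: [-0.0, 0.852, 0.524, -0.0]
contact_force: [-0.3, 0.1, -0.1]
grip_width: 0.0289
clock: 6.7
tcp_pos: [0.528, 0.1283, 0.0425]
eef_rot: [-0.0, 0.852, 0.524, -0.0]
contact_force: [-0.7, -0.4, -1.4]
grip_width: 0.0293
clock: 6.95
tcp_pos: [0.5288, 0.1296, 0.0425]
eef_rot: [-0.0, 0.852, 0.524, 0.0]
contact_force: [-0.1, 0.5, -0.9]
grip_width: 0.0292
```

```bash
python3 -m inch '[[[0,0,0],[2,0,0.6],0.3],[[0,0,0],[0,0,0],0.3]]';python3 -m inch '[[[0,0,0],[1.5,0,0],0.3],[[0,0,0],[0,0,0],0.3]]';python3 -m inch '[[[0,0,0],[1.5,0,0],0.3],[[0,0,0],[0,0,0],0.3]]'
```

```text
clock: 7.2
tcp_pos: [0.5299, 0.1313, 0.0422]
eef_rot: [0.0, 0.852, 0.524, 0.0]
contact_force: [0.0, -0.6, -0.2]
grip_width: 0.0296
clock: 7.45
tcp_pos: [0.5303, 0.1323, 0.0422]
eef_rot: [0.0, 0.852, 0.524, -0.0]
contact_force: [-1.2, -1.9, 2.1]
grip_width: 0.0293
clock: 7.7
tcp_pos: [0.5305, 0.1332, 0.0422]
eef_rot: [0.001, 0.852, 0.524, -0.001]
contact_force: [-2.6, -3.5, 3.6]
grip_width: 0.029
```

```bash
python3 - <<'E'
from m import *
s=camera('scene'); t=camera('top')
f=lambda c,x,y,w,h:cv2.resize(c['pixels'][y:y+h,x:x+w],None,fx=10,fy=10,interpolation=cv2.INTER_CUBIC)
cv2.imwrite('pics/post3.png',np.hstack([f(t,207,191,35,44),f(s,195,226,40,44)]))
E
```

```text
(no output)
```

View pics/post3.png

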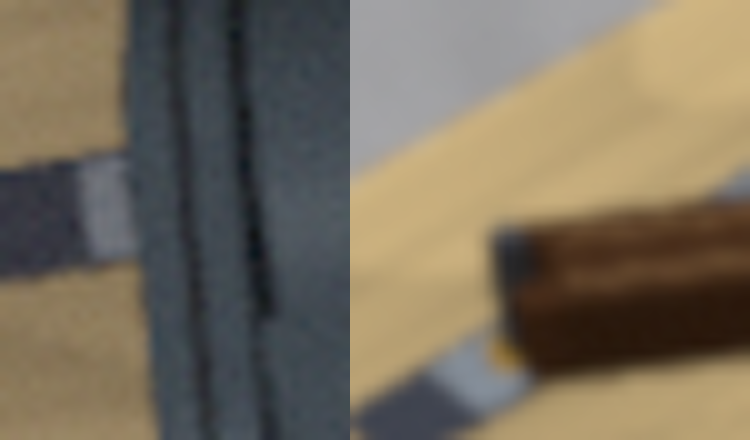

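The scene crop shows the near prong reaching past the post and hiding its lower part, so the post is in the notch. A small lateral nudge should confirm it.

```bash
python3 -m inch '[[[0,0,0],[0,2,0],0.3],[[0,0,0],[0,0,0],0.3]]';python3 -m inch '[[[0,0,0],[0,-2,0],0.3],[[0,0,0],[0,-2,0],0.3],[[0,0,0],[0,0,0],0.3]]';python3 -m inch '[[[0,0,0],[0,2,0],0.3],[[0,0,0],[0,0,0],0.3]]'
```

```text
clock: 8.05
tcp_pos: [0.5308, 0.1331, 0.0422]
eef_rot: [-0.001, 0.852, 0.524, -0.002]
contact_force: [-6.1, -2.0, 6.6]
grip_width: 0.0291
clock: 8.43
tcp_pos: [0.5298, 0.1353, 0.0422]
eef_rot: [-0.0, 0.852, 0.524, 0.001]
contact_force: [0.1, -0.9, 2.2]
grip_width: 0.0296
clock: 8.68
tcp_pos: [0.5306, 0.1349, 0.0422]
eef_rot: [-0.001, 0.852, 0.524, 0.0]
contact_force: [-3.0, 1.3, 5.6]
grip_width: 0.0291
```

```bash
python3 -m inch '[[[0,0,0],[0,-1.5,-0.8],0.3],[[0,0,0],[0,0,0],0.3]]';python3 -m inch '[[[0,0,0],[1.5,0,0],0.3],[[0,0,0],[0,0,0],0.3]]';python3 -m inch '[[[0,0,0],[1.5,0,0],0.3],[[0,0,0],[0,0,0],0.3]]'
```

```text
clock: 8.93
tcp_pos: [0.5296, 0.1348, 0.0422]
eef_rot: [-0.0, 0.852, 0.524, 0.0]
contact_force: [0.4, 0.4, -0.2]
grip_width: 0.0292
clock: 9.18
tcp_pos: [0.5302, 0.136, 0.0424]
eef_rot: [-0.0, 0.852, 0.524, -0.0]
contact_force: [0.5, -0.5, -1.0]
grip_width: 0.0294
clock: 9.43
tcp_pos: [0.5308, 0.137, 0.0425]
eef_rot: [0.0, 0.852, 0.524, -0.0]
contact_force: [-1.4, -1.1, -0.2]
grip_width: 0.0295
```

```bash
python3 -m inch '[[[0,0,0],[1.5,0,0.4],0.3],[[0,0,0],[0,0,0],0.3]]';python3 -m inch '[[[0,0,0],[1.5,0,0],0.3],[[0,0,0],[0,0,0],0.3]]'
```

```text
clock: 9.68
tcp_pos: [0.5308, 0.1372, 0.0422]
eef_rot: [0.001, 0.852, 0.524, -0.002]
contact_force: [-3.5, -4.9, 0.5]
grip_width: 0.0293
clock: 9.93
tcp_pos: [0.5308, 0.1373, 0.0422]
eef_rot: [0.002, 0.852, 0.523, -0.003]
contact_force: [-4.7, -8.6, 2.9]
grip_width: 0.0294
```

Firmly seated: axial force is about 9.8 N and lateral about 0. I'll back off to a light press and start the swing about the post (L ≈ 134 mm along tool x).

```bash
python3 -m inch '[[[0,0,0],[-1.4,0,-0.5],0.3],[[0,0,0],[0,0,0],0.3]]';python3 -m inch '[[[0,0,-2],[0.1,4.7,0],0.3],[[0,0,0],[0,0,0],0.3]]';python3 -m inch '[[[0,0,-2],[0.1,4.7,0],0.3],[[0,0,-2],[0.1,4.7,0],0.3],[[0,0,0],[0,0,0],0.3]]'
python3 -c "
from h import *
s=observe(); M=rot(s['eef_rot']).as_matrix(); p=s['tcp_pos']*1000; print('post',(p+134.2*M[:,0])[:2].round(1),'yaw',np.degrees(np.arctan2(M[1,0],M[0,0])).round(2),'F tool',(M.T@s['contact_force']).round(1),s['torque'].round(2))"
```

```text
clock: 10.18
tcp_pos: [0.5307, 0.1372, 0.0424]
eef_rot: [0.001, 0.852, 0.524, -0.002]
contact_force: [-3.1, -4.8, 0.6]
grip_width: 0.029
clock: 10.42
tcp_pos: [0.5349, 0.1352, 0.0423]
eef_rot: [0.001, 0.843, 0.539, -0.002]
contact_force: [-3.3, -3.7, 1.6]
grip_width: 0.0293
clock: 10.8
tcp_pos: [0.5433, 0.1317, 0.0423]
eef_rot: [0.0, 0.823, 0.568, -0.002]
contact_force: [-4.1, -4.1, -0.0]
grip_width: 0.0292
post [591.  257.2] yaw 69.21 F tool [-5.3 -2.3  0.1] [-0.78  0.6   0.24]
```

```bash
cat > st.py <<'E'
from h import *
s=observe(); M=rot(s['eef_rot']).as_matrix(); p=s['tcp_pos']*1000; print('post',(p+134.2*M[:,0])[:2].round(1),'z',p[2].round(1),'yaw',np.degrees(np.arctan2(M[1,0],M[0,0])).round(2),'F tool',(M.T@s['contact_force']).round(1),(M.T@s['torque']).round(2))
E
python3 -m inch '[[[0,0,-2],[0.1,4.7,0.2],0.3],[[0,0,-2],[0.1,4.7,0],0.3],[[0,0,-2],[0.1,4.7,0],0.3],[[0,0,0],[0,0,0],0.3]]' >/dev/null; python3 st.py;python3 -m inch '[[[0,0,-2],[0.1,4.7,0],0.3],[[0,0,-2],[0.1,4.7,0],0.3],[[0,0,-2],[0.1,4.7,0],0.3],[[0,0,0],[0,0,0],0.3]]'>/dev/null; python3 st.py
```

```text
post [590.8 257.3] z 42.2 yaw 75.25 F tool [-6.  -2.1 -1.9] [ 0.59 -1.02 -0.48]
post [591.  257.4] z 42.3 yaw 81.26 F tool [-4.7 -3.2 -1.2] [ 0.62 -0.91 -0.46]
```

```bash
python3 -m inch '[[[0,0,-2],[0.1,4.7,0],0.3],[[0,0,-2],[0.1,4.6,0],0.3],[[0,0,0],[0,0,0],0.3]]' >/dev/null; python3 st.py;python3 -m inch '[[[0,0,-2],[0.1,4.6,0],0.3],[[0,0,-2],[0.1,4.7,0],0.3],[[0,0,0],[0,0,0],0.3]]'>/dev/null; python3 st.py; python3 -m inch '[[[0,0,-1],[0.1,2.35,0],0.3],[[0,0,-1],[0,2.35,0],0.3],[[0,0,0],[0,0,0],0.3]]'>/dev/null; python3 st.py
```

```text
post [591.2 257.4] z 42.2 yaw 85.25 F tool [-4.5 -2.5 -1.4] [ 0.52 -0.89 -0.42]
post [591.4 257.5] z 42.2 yaw 89.23 F tool [-5.3 -3.4 -1.4] [ 0.49 -0.9  -0.46]
post [591.3 257.6] z 42.3 yaw 91.22 F tool [-4.2 -2.5 -1. ] [ 0.61 -0.83 -0.53]
```

```bash
for i in 1 2 ; do :; done; python3 -m inch '[[[0,0,-1],[-0.3,2.35,0],0.3],[[0,0,0],[0,0,0],0.3]]' >/dev/null; python3 st.py; python3 -m inch '[[[0,0,-1],[0,2.35,0],0.3],[[0,0,0],[0,0,0],0.3]]'>/dev/null; python3 st.py; python3 -m inch '[[[0,0,-1],[0,2.35,0],0.3],[[0,0,0],[0,0,0],0.3]]'>/dev/null; python3 st.py
```

```text
post [590.1 257.6] z 42.3 yaw 92.04 F tool [-4.8 -6.7 -4.2] [ 1.39 -0.59  0.5 ]
post [589.7 257.6] z 42.3 yaw 93.05 F tool [-2.8 -8.2 -5.1] [ 1.66 -0.54  0.5 ]
post [589.8 257.7] z 42.3 yaw 94.11 F tool [-2.9 -8.  -4.3] [ 1.54 -0.55  0.18]
```

```bash
python3 -m inch '[[[0,0,-1],[0,2.35,0],0.3],[[0,0,0],[0,0,0],0.3]]' >/dev/null; python3 st.py; python3 -m inch '[[[0,0,-1],[0.1,2.35,0],0.3],[[0,0,0],[0,0,0],0.3]]'>/dev/null; python3 st.py; python3 -m inch '[[[0,0,-1],[0.1,2.35,0],0.3],[[0,0,0],[0,0,0],0.3]]'>/dev/null; python3 st.py
```

```text
post [590.  257.7] z 42.3 yaw 95.16 F tool [-3.3 -6.5 -3.5] [ 1.36 -0.55 -0.09]
post [590.1 257.7] z 42.3 yaw 96.22 F tool [-3.  -6.8 -3.1] [ 1.28 -0.53 -0.37]
post [590.4 257.8] z 42.3 yaw 97.26 F tool [-3.5 -5.  -1.8] [ 1.11 -0.64 -0.56]
```

```bash
python3 -m inch '[[[0,0,-0.6],[0,1.4,0],0.3],[[0,0,0],[0,0,0],0.3]]' >/dev/null; python3 st.py; python3 - <<'E'
from h import *
c=camera('scene'); t=camera('top'); im=c['pixels'][170:290,180:350]; cv2.imwrite('pics/s4.png',np.hstack([cv2.resize(im,None,fx=4.2,fy=4.2,interpolation=cv2.INTER_CUBIC)]))
E
```

```text
post [590.  257.7] z 42.3 yaw 97.8 F tool [-3.6 -6.6 -1.8] [ 1.31 -0.55 -0.24]
```

View pics/s4.png

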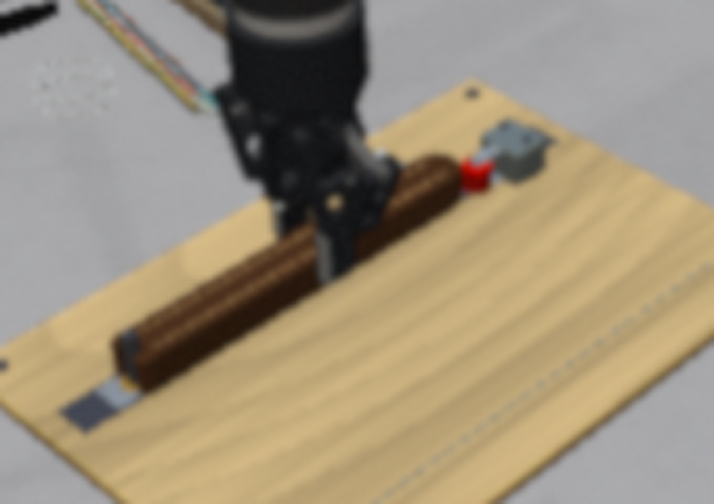

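The strip's round end is now past the red roller, which sits on its near shoulder, and the post is in the fork. I'll make one small step to seat it flush.

```bash
python3 -m inch '[[[0,0,-0.4],[0,1,0],0.3],[[0,0,0],[0,0,0],0.3]]' >/dev/null; python3 st.py;  python3 -m inch '[[[0,0,-0.4],[0,1,0],0.3],[[0,0,0],[0,0,0],0.3]]' >/dev/null; python3 st.py
```

```text
post [589.4 257.6] z 42.3 yaw 98.09 F tool [-3.1 -9.2 -4.9] [ 1.66 -0.52  0.28]
post [588.8 257.6] z 42.3 yaw 98.39 F tool [ -3.4 -11.2  -6.9] [ 2.18 -0.47  0.73]
```

```bash
python3 -m inch '[[[0,0,0.4],[0,-1.3,0],0.3],[[0,0,0],[0,0,0],0.3]]' >/dev/null; python3 st.py;  python3 -m inch '[[[0,0,0],[0,-1,0],0.3],[[0,0,0],[-0.5,0,0],0.3],[[0,0,0],[0,0,0],0.3]]' >/dev/null; python3 st.py
```

```text
post [589.4 257.6] z 42.3 yaw 98.08 F tool [-3.1 -8.6 -3.8] [ 1.6  -0.47  0.25]
post [589.3 257.6] z 42.3 yaw 98.1 F tool [-2.  -6.  -2.3] [ 1.15 -0.23  0.29]
```

```bash
python3 -m inch '[[[0,0,0],[0,-1,0],0.3],[[0,0,0],[0,0,0],0.3]]' >/dev/null; python3 st.py;  python3 -m inch '[[[0,0,0],[0,0,0],0.42],[[0,0,0],[0,0,0],0.42],[[0,0,0],[0,0,0],0.65],[[0,0,0],[0,0,0],0.65]]' ; python3 st.py; python3 -m inch '[[[0,0,0],[0,0,-15],0.65],[[0,0,0],[0,0,-40],0.65],[[0,0,0],[0,0,-60],0.65],[[0,0,0],[0,0,-60],0.65],[[0,0,0],[0,0,0],0.65],[[0,0,0],[0,0,0],0.65]]'
python3 - <<'E'
from m import *
c=camera('wrist'); cv2.imwrite('pics/w5.png',c['pixels'])
E
```

```text
post [589.1 257.6] z 42.3 yaw 98.14 F tool [-1.5 -5.5 -2.2] [ 1.1  -0.3   0.42]
clock: 16.65
tcp_pos: [0.6098, 0.1251, 0.0429]
eef_rot: [0.0, 0.655, 0.756, 0.0]
contact_force: [-0.5, -0.2, -0.1]
grip_width: 0.0557
post [590.6 257.9] z 42.9 yaw 98.21 F tool [-0.1 -0.5  0.1] [ 0.02  0.04 -0.03]
clock: 17.4
tcp_pos: [0.6098, 0.125, 0.2191]
eef_rot: [0.001, 0.655, 0.756, 0.001]
contact_force: [-0.1, -0.0, -0.3]
grip_width: 0.0554
```

View pics/w5.png

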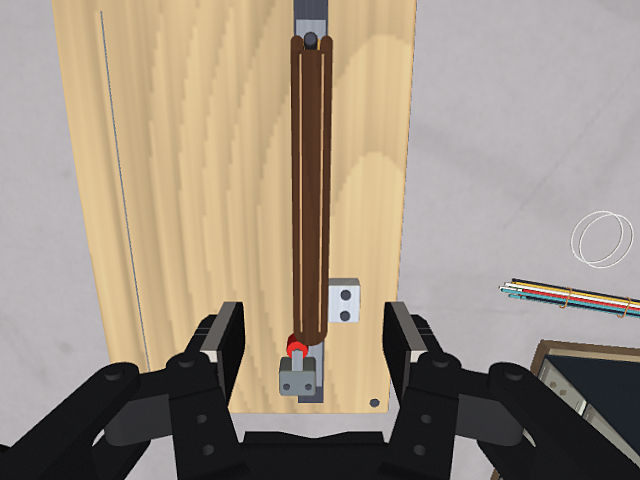

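The strip lies along the rail: post in the fork at (311,40), far side at the stop block (330,300), roller on the near shoulder at (297,347). I'll check its angle and the contacts with a measurement and one crop.

```bash
python3 - <<'E'
from m import *
c=camera('wrist'); (ce,d,sz),k=wstrip(c,(280,25,345,350)); print('strip c',ce.round(1),'ang',np.degrees(np.arctan2(d[1],d[0])).round(2),np.round(sz,1))
g=cast(c,[(374.5,403)],.012)*1000; print('screw',g.round(1))
# long edges: fit lines to the contour sides away from roller/ends
for side,f in (('near',np.min),('far',np.max)):
    pts=np.array([(f(k[k[:,1]==r,0]),r) for r in range(70,275,3)],float); w=cast(c,pts,.036)[:,:2]*1000
    l=cv2.fitLine(w.astype(np.float32),cv2.DIST_HUBER,0,.01,.01).ravel(); print(side,np.degrees(np.arctan2(l[1],l[0])).round(2), l[2:].round(1))
# rail edges at z=.012 for board direction: left edge of board plate
im=c['pixels']; p=cast(c,[(101,12),(148,372),(416,0),(389,410)],.012)*1000; print('groove line ang',np.degrees(np.arctan2(*(p[1]-p[0])[[1,0]])).round(2),'board far edge',np.degrees(np.arctan2(*(p[3]-p[2])[[1,0]])).round(2))
A=cv2.resize(im[15:85,275:345],None,fx=5.7,fy=5.7,interpolation=cv2.INTER_CUBIC); B=cv2.resize(im[265:365,270:370],None,fx=4,fy=4,interpolation=cv2.INTER_CUBIC)[:399]
cv2.imwrite('pics/w6.png',np.hstack([A[:399],B]))
t=camera('top'); s=camera('scene')
for n,q in(('vial',(160,299)),('pot',(491,205))): print(n, t['pixels'][q[1]-3:q[1]+4,q[0]-3:q[0]+4].mean((0,1)).round(0), cv2.imread('pics/top0.png')[q[1]-3:q[1]+4,q[0]-3:q[0]+4].mean((0,1)).round(0))
E
```

```text
strip c [608.1 136.6] ang -83.28 [ 33.8 247.6]
screw [[699.9 -57.7  12. ]]
near -82.09 [589.9 165.4]
far -82.11 [619.1 164.5]
groove line ang -82.18 board far edge -81.64
vial [118. 121. 125.] [109. 112. 115.]
pot [155. 146. 142.] [145. 136. 131.]
```

View pics/w6.png

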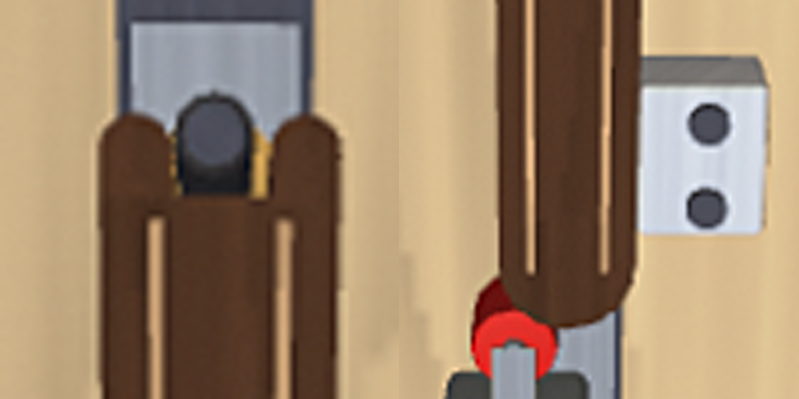

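Left crop: the post sits against the notch bottom at (215,190). Right crop: the strip's side touches the stop block face at (638,150), and the roller presses on its shoulder at (510,300). The long sides are at -82.1°, against -81.6 to -82.2° for the board, so they agree. I'm handing in.

```bash
python3 -c "
from bench import close_job, observe
print(close_job()); print(observe()['clock'])"
```

```text
the job is handed in; nothing more can be done
None
the job is handed in; nothing more can be done
```

The strip is home, flush against the stop block, and I handed the job in at about 18 s of the 61 s allowed. I gripped it near its middle and slid it at its slant onto the post. I then swung it about 35° past the roller until it met the stop block, let go and lifted clear.

**Post:** I felt the fork reach the notch bottom. The arm read at most about 10 N (along the strip) while seating. During the swing I kept a light press of roughly 3–6 N, easing to about 1.5 N just before letting go.

**Entry:** The fork did not go straight in. It first caught at about 4 N, probably on a prong's rounded end, and slid in when I nudged it sideways.

**Stop block:** The sideways force at the gripper peaked at about 11 N, and I eased it to about 5.5 N before opening the fingers.

**Final checks (wrist camera):**
- The post sits at the notch bottom, the strip's far side touches the stop block, and the roller presses on its near shoulder.
- The strip's sides lie at -82.1°, against -81.6° to -82.2° for the board's own lines. An outline-box fit gave -83.3° and 33.8 mm wide, more than the strip's 30 mm, so I set it aside as probably distorted by something else in the outline.
- The arm is clear of everything, with the force reading at about zero.

**Limits of these checks:**
- The force figures are what the arm read between steps. The forces on the post and stop block themselves were not measured directly.
- For the vial and pot I only compared brightness at their starting spots. It rose about 10 levels at both, so I don't think either moved, and the arm never went near them after the first approach.

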